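# Find and seat the rocking dispenser cover

## Task

One of the four white covers on the two soap-dispenser units is not seated. With closed fingertips press near the edge of the covers, one after another, to find the one that rocks, then press that one down firmly at its middle until it sits fully home and level like the other three. Only press: lift no cover out of its well, leave the things standing round the units where they are, and take the hand away at the end.

Things in the scene. Friction and masses are not known exactly. Their poses are not given: they have to be found in the camera images.
- unit_right: right-hand soap-dispenser unit: fixed flat grey housing, 120 (x) x 166 (y) x 36 mm; two covers at x = 0, y = -39 and +39 mm; black hose stub on its +x side. Origin: centre of its underside, on the table. Under the middle of each cover is an upright stud with a flat top 12 mm across; three studs are pushed in and touch nothing, the fourth stands up and carries its cover, level, 4 mm too high
- unit_left: left-hand unit, just like unit_right. The cover on the raised stud rocks: an edge pressed with 1 N dips to the ledge (tilt 0.12 rad along x, 0.18 along y) and comes back; fingertips pressing 30 mm from its middle stop 1 to 3 mm higher than on a firm cover, which does not tilt. Over 10 N at its middle pushes the stud in; it stays in. Light pressing at the rim does not move it
- cover_1: white cover, 80 (x) x 56 (y) x 12 mm, 120 to 195 g, lying loose in a shallow well with 2 mm play in unit_right at its y = -39 mm; one of four identical covers. Origin: centre of its underside, z up, x as its unit's. Home: underside 30 mm, top 42 mm above the table, 6 mm above the housing, resting on a ledge round its rim
- cover_2: white cover, 80 (x) x 56 (y) x 12 mm, 120 to 195 g, lying loose in a shallow well with 2 mm play in unit_right at its y = +39 mm; one of four identical covers. Origin: centre of its underside, z up, x as its unit's. Home: underside 30 mm, top 42 mm above the table, 6 mm above the housing, resting on a ledge round its rim
- cover_3: white cover, 80 (x) x 56 (y) x 12 mm, 120 to 195 g, lying loose in a shallow well with 2 mm play in unit_left at its y = -39 mm; one of four identical covers. Origin: centre of its underside, z up, x as its unit's. Home: underside 30 mm, top 42 mm above the table, 6 mm above the housing, resting on a ledge round its rim
- cover_4: white cover, 80 (x) x 56 (y) x 12 mm, 120 to 195 g, lying loose in a shallow well with 2 mm play in unit_left at its y = +39 mm; one of four identical covers. Origin: centre of its underside, z up, x as its unit's. Home: underside 30 mm, top 42 mm above the table, 6 mm above the housing, resting on a ledge round its rim
- thread_spool_1: wooden thread spool, 30 mm across, 42 mm high, standing in front of unit_right; loose, not part of the job. Origin: centre of its underside
- thread_spool_2: wooden thread spool, 30 mm across, 42 mm high, standing in front of unit_left; loose, not part of the job. Origin: centre of its underside
- drain_coupling: white plastic pipe coupling, 42 mm across, 50 mm high, standing left of the units; loose, not part of the job. Origin: centre of its underside
- tape_roll: roll of tape, 62 mm across, 19 mm high, lying behind unit_right; loose, not part of the job. Origin: centre of its underside
- motor_pulley: V-belt pulley, 63 mm across, 22 mm high, lying at the front left; loose, not part of the job. Origin: centre of its underside
Mind the look-alikes: they are no part of the job. Leave any turquoise look-alike of the cover_1 alone.

How it is judged:
By the outcome, as a careful person would: the job done as asked, in the order asked, and still so for the second after the job is handed in, with the robot touching nothing.
It also fails if it takes over 61 s, if anything falls off the work surface, if the arm or the gripper's body presses on something with over 40 N, if the wrist force passes 120 N, or if a joint passes its speed limit or range.

## Robot

A 6-joint arm with a two-finger parallel gripper is mounted at the origin on a cart in front of the work surface, level with it; the furniture and walls round the work are solid. World frame = base frame: x ahead of the robot, y to its left, z up, the work surface at z = 0. Lengths are in m, angles in degrees, forces in N, time in s.
With the tool pointing down it reaches from about 0.4 to 0.825 m from the base axis. Payload 7 kg.
Tool frame: the origin (TCP) lies between the finger pads; the fingertips stand 19 mm ahead of it and the grasp point (between the pads) is the TCP; z points along the fingers, y is the line along which they close (so a half turn about z gives the same grasp; the last joint's range is limited). The gripper opens to 88 mm and grips with 3 to 60 N. Pads are 19 mm wide; open, the fingers measure 130 mm over their backs; the gripper's body (78 mm by 193 mm) begins 47 mm behind the grasp point.
Start: joints at [-59.926, 20.546, 0.682, 0, -70.136, -16.507], TCP at [0.158, -0.656, 0.246] pointing down, gripper open.
Joint ranges: [-176.03, 176.03], [-82.01, 121.73], [-58.28, 71.71], [-173.87, 95.51], [-174.79, -0.11], [-173.66, 173.66]. Speed limits (degrees/s): [136.94, 136.94, 172.46, 180, 180, 180].

## Interface

Orientations are given as [roll, pitch, yaw] about the fixed x, y, z axes, in that order (R = Rz(yaw) Ry(pitch) Rx(roll)).
In Python, from plant import get_obs, snapshot, close_job, spot_in, spot_point gives the robot as it stands.
- The arm moves only by the tool play_rows, never from a script. Its argument "plan" is a list of rows, each a list of 6 numbers: the shift along the tool's x, y, z in cm, then the turn, a rotation vector about the tool's x, y, z in degrees. A call has 1 to 20 rows; each row shifts and turns the commanded pose from where the row before left it, along the tool's axes as they then stand; what a row does not reach is not made up. A row lasts 1/12 s, in which the tool goes at most 41.7 mm and 7.16 degrees, less where a joint would pass 70% of its speed; a pose out of reach is approached as far as the arm can. A call is refused whole if a number of a shift passes 4.17 or a number of a turn 7.16, either way. A call with a gripper value outside its range is refused whole. "grip" is the finger opening in cm, from 0 to 8.76, set as the call begins (left out, the last holds). The fingers move at their own pace and stop on an object; the grip force is fixed at half the most. Time passes only in rows, so rows that do not move let the fingers close. It gives the time, the measured TCP pose, the force, the opening and the grip force at its end, in the units of the state.
- get_obs(): the state, without advancing time (a new reading comes with each control period).
- snapshot(name): name is "scene" or "top"; returns a dict with "frame" (400x640x3 uint8, red, green, blue), "fx", "fy", "cx", "cy" (pixels), "k1" (the pictures are not rectified: a ray, as slopes to the right and down, at radius r is drawn at 1 + k1 r^2 times it, then the intrinsics apply), "position" and "attitude" of the camera in the world. Camera axes: x right, y down, z forward; pixel columns grow to the right and rows downward; lengths in m; the calibration is good to about 2 mm. A picture is of the moment at which its call begins. There is no depth.
- close_job(): hands the job in; it is judged then, once.
Trained networks look in the newest picture that a camera, given by its name, has taken for a name from the list of things; names that differ only in an ending like _2 or _b are one class to them, and where a whole thing is asked for, a point or a joint stands for the part that bears it (a point fixed in the world has none). Each returns a list of dicts, best first, with "score" (0 to 1); they miss things now and then, are a little off and sometimes report something else, mostly with a low value. They report only what shows in the picture. A call takes as long as a camera call. They do not tell look-alikes from the thing itself.
- spot_in(camera, thing): "position" ([x, y, z] in m, in world coordinates, good to about 4 mm: the middle of the surface that is visible of it).
- spot_point(camera, thing): "position" ([x, y, z] in m, in world coordinates, good to about 4 mm: a listed point, or the origin of a listed thing).
The state is a dict: "clock": time; "joint_pos": joint angles; "qvel": joint speeds; "tau": joint torques, N m; "tool_pos": TCP position; "orientation": TCP orientation; "force": force on the tool from outside, world axes, zero at the start; "moment": the same for the moment, N m; "opening": finger opening in m; "gripper_force": force on a finger pad.
Only numpy, scipy, OpenCV 4.12 (cv2) and the standard library are available. Lean on these libraries where they do the work, as an engineer would, in place of code of your own. Each camera call takes 0.05 s, during which the arm holds its last target. There are 200 camera calls.

## Working session

There is one attempt and no reset: what is moved stays moved. The work goes in short steps, Python scripts to look and compute and a tool call to move; the robot and the scene stay as the last step left them, time stands still between calls to the robot, and variables do not carry over. Pictures are saved under pics/ and viewed, at most 10 in all, crops included, and the job is handed in when it is done.

Besides the shell and the picture viewer there is one more tool, called after ">>>" in YAML: its name, and indented under it one key for each argument. play_rows: Moves the arm, as the interface text tells. Its arguments: {"type":"object","properties":{"plan":{"type":"array","items":{"type":"array","items":{"type":"number"}}},"grip":{"type":"number"}},"required":["plan"]}

```bash
mkdir -p pics; cat > h.py <<'E'
import numpy as np, cv2
from plant import *
def save(n,f): cv2.imwrite('pics/'+f,cv2.cvtColor(snapshot(n)['frame'],cv2.COLOR_RGB2BGR))
E
python3 - <<'E'
from h import *
for c in("top","scene"):
    s=snapshot(c); cv2.imwrite(f'pics/{c}1.png',s['frame'][:,:,::-1])
    print(c,{k:np.round(v,4).tolist() if not isinstance(v,(str,)) else v for k,v in s.items() if k!='frame'})
    for t in("unit_right","cover_1"):
        for d in spot_point(c,t): print(t,np.round(d['position'],4),round(d['score'],2))
o=get_obs();print(o)
E
```

```text
top {'fx': 436.2497, 'fy': 436.2497, 'cx': 317.542, 'cy': 201.645, 'k1': -0.1015, 'position': [0.399, 0.2323, 1.0902], 'attitude': [-173.1219, 0.0539, -91.0197]}
unit_right [5.136e-01 4.500e-02 5.000e-04] 0.59
cover_1 [0.5222 0.3421 0.0315] 0.85
cover_1 [0.5304 0.2615 0.0305] 0.81
cover_1 [0.3705 0.1685 0.0029] 0.64
cover_1 [0.527  0.0822 0.0323] 0.61
cover_1 [0.5139 0.0077 0.0296] 0.56
scene {'fx': 421.4956, 'fy': 421.4956, 'cx': 318.7879, 'cy': 195.6373, 'k1': -0.0665, 'position': [0.0819, -0.5036, 0.4598], 'attitude': [-115.4009, -1.1553, -31.4298]}
unit_right [0.5153 0.0424 0.0027] 0.76
cover_1 [0.5118 0.0049 0.0318] 0.95
cover_1 [0.5322 0.2619 0.0314] 0.78
cover_1 [0.5201 0.0846 0.0315] 0.68
cover_1 [ 0.3734  0.1696 -0.0013] 0.59
cover_1 [0.519  0.3377 0.0322] 0.56
{'clock': 0.3, 'joint_pos': array([-5.99275989e+01,  2.05636591e+01,  6.67360153e-01, -6.48631557e-03,
       -7.01356859e+01, -1.65070638e+01]), 'qvel': array([ 0.0124794 , -0.05721103,  0.16415512,  0.12651281,  0.02691306,
        0.01921116]), 'tau': array([-1.48563831e-03, -5.81810546e+01,  2.92815489e+01,  6.99000657e+00,
        9.23252315e-03, -1.26268624e-04]), 'tool_pos': array([ 0.15827387, -0.6560264 ,  0.2452344 ]), 'orientation': array([ 1.79967600e+02, -3.24021324e-03, -1.66436868e+02]), 'force': array([-0.68910661,  0.49162709,  0.40124475]), 'moment': array([-0.00595113, -0.02074056, -0.04830109]), 'gripper_force': 0.0, 'opening': 0.08781942681440696}
```

View pics/top1.png

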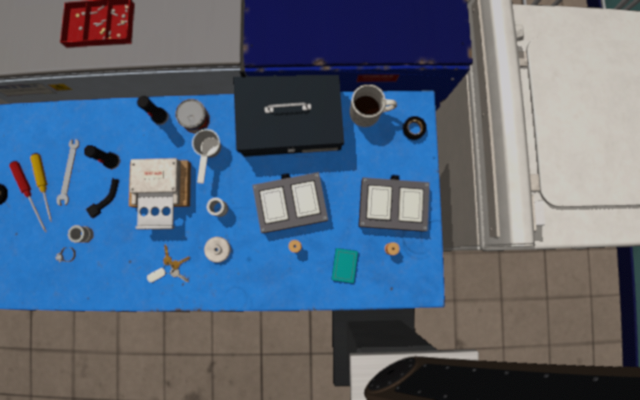

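View pics/scene1.png

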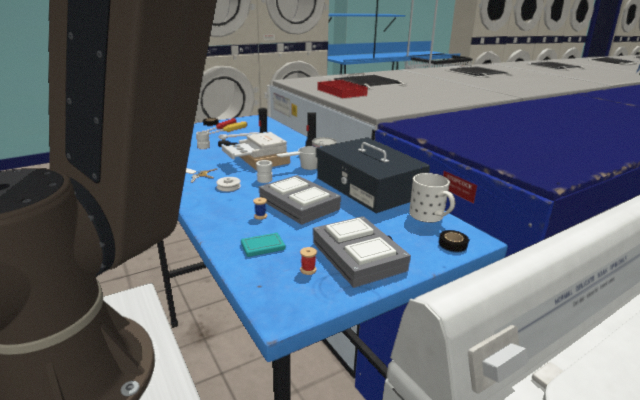

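Top picture: unit_right is at px (395,204) with covers at (411,204) and (379,202). unit_left is at (291,202) with covers at (274,205) and (306,198). The look-alike at (345,265) is the turquoise pad, lying on the table at z≈0, so I leave it alone. Next I measure the cover outlines on the z = 42 mm plane.

```bash
cat >> h.py <<'E'
from scipy.spatial.transform import Rotation as Ro
def world(s,px,z):
    K=np.array([[s['fx'],0,s['cx']],[0,s['fy'],s['cy']],[0,0,1]])
    u=cv2.undistortPoints(np.float64(px).reshape(-1,1,2),K,np.array([s['k1'],0,0,0.])).reshape(-1,2)
    d=np.c_[u,np.ones(len(u))]@Ro.from_euler('xyz',s['attitude'],degrees=True).as_matrix().T
    p=np.array(s['position']); return p+d*((z-p[2])/d[:,2])[:,None]
E
python3 - <<'E'
from h import *
for c in("top","scene"):
    s=snapshot(c); f=s['frame'].astype(int)
    m=((f.min(2)>150)&(f.max(2)-f.min(2)<45)).astype(np.uint8)
    cs,_=cv2.findContours(m,cv2.RETR_EXTERNAL,cv2.CHAIN_APPROX_NONE)
    for k in cs:
        if cv2.contourArea(k)<150: continue
        w=world(s,k.reshape(-1,2),.042)[:,:2]
        r=cv2.minAreaRect((w*1000).astype(np.float32))
        if .3<r[0][0]/1000<.62 and -.1<r[0][1]/1000<.42: print(c,k.reshape(-1,2).mean(0).round(),np.round(r[0],1),np.round(r[1],1),round(r[2],1))
print('toolbox front bottom/mug/ toolbox top front', world(s:=snapshot("top"),[[290,153],[368,124]],.1).round(3).tolist(), world(s,[[395,181],[395,230],[290,175]],.036).round(3).tolist())
for t in("thread_spool_1","tape_roll","drain_coupling","motor_pulley"):
    for d in spot_point("top",t)[:2]: print(t,np.round(d['position'],3),round(d['score'],2))
cv2.imwrite('pics/crop.png',cv2.resize(s['frame'][150:290,235:445,::-1],None,fx=3.8,fy=3.8,interpolation=3))
E
```

```text
top [410. 204.] [515.4   5.3] [51.6 77.8] 87.3
top [274. 205.] [520.4 338.1] [77.6 53.4] 10.1
top [379. 202.] [522.4  82.5] [53.6 77.5] 84.7
top [305. 199.] [533.8 261.3] [77.5 53.4] 9.6
scene [370. 249.] [513.   3.] [61.3 81.1] 85.1
scene [350. 228.] [526.4  85.2] [63.5 86.1] 83.4
scene [309. 195.] [531.5 258.3] [83.5 61.5] 10.6
scene [288. 184.] [517.7 334.7] [83.5 61.8] 9.8
scene [230. 182.] [392.8 418. ] [66.8 53.9] 68.3
toolbox front bottom/mug/ toolbox top front [[0.633, 0.293, 0.1], [0.7, 0.109, 0.1]] [[0.574, 0.04, 0.036], [0.454, 0.045, 0.036], [0.593, 0.297, 0.036]]
thread_spool_1 [0.407 0.05  0.001] 0.69
tape_roll [ 0.716 -0.018  0.003] 0.83
drain_coupling [ 0.516  0.478 -0.003] 0.58
motor_pulley [0.414 0.484 0.001] 0.78
```

View pics/crop.png

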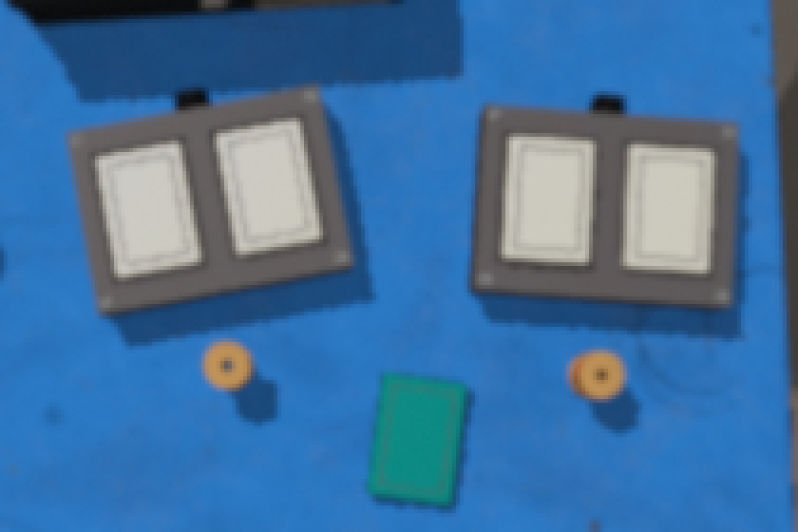

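The crop confirms four white covers. Those at crop px (668,208) and (548,200) belong to the right unit (yaw ≈ -5°). Those at (270,187) and (150,210) belong to the left unit (yaw ≈ +10°). The turquoise pad at (418,440) stays untouched. Before crossing over, I check how high the washing machine is.

```bash
python3 - <<'E'
from h import *
t=snapshot("top"); s=snapshot("scene")
def proj(s,P):
    R=Ro.from_euler('xyz',s['attitude'],degrees=True).as_matrix(); c=R.T@(np.array(P)-s['position']); x=c[:2]/c[2]
    return (x*(1+s['k1']*x@x)*s['fx']+[s['cx'],s['cy']]).round()
for z in(0,.1,.2,.3,.4):
    w=world(t,[[487,248],[533,183]],z); print(z,w.round(3).tolist(),[proj(s,p).tolist() for p in w])
E
```

```text
0 [[0.405, -0.195, 0.0], [0.569, -0.33, 0.0]] [[393.0, 360.0], [547.0, 375.0]]
0.1 [[0.404, -0.156, 0.1], [0.554, -0.278, 0.1]] [[382.0, 288.0], [526.0, 302.0]]
0.2 [[0.404, -0.117, 0.2], [0.538, -0.226, 0.2]] [[369.0, 212.0], [503.0, 223.0]]
0.3 [[0.403, -0.077, 0.3], [0.522, -0.175, 0.3]] [[356.0, 132.0], [477.0, 140.0]]
0.4 [[0.403, -0.038, 0.4], [0.507, -0.123, 0.4]] [[342.0, 49.0], [449.0, 54.0]]
```

>>> play_rows:
  plan:
    - [0, 0, -2, 0, 0, 3.1]
    - [0, 0, -2, 0, 0, 3.1]
    - [0, 0, -2, 0, 0, 3.1]
    - [0, 0, -2, 0, 0, 3.1]
    - [0, 0, -2, 0, 0, 3.1]
    - [0, 0, -2, 0, 0, 3.1]
    - [-1.4, 3.6, 0, 0, 0, 0]
    - [-1.4, 3.6, 0, 0, 0, 0]
    - [-1.4, 3.6, 0, 0, 0, 0]
    - [-1.4, 3.6, 0, 0, 0, 0]
    - [-1.4, 3.6, 0, 0, 0, 0]
    - [-1.4, 3.6, 0, 0, 0, 0]
    - [-1.4, 3.6, 0, 0, 0, 0]
    - [-1.4, 3.6, 0, 0, 0, 0]
    - [-1.4, 3.6, 0, 0, 0, 0]
    - [-1.4, 3.6, 0, 0, 0, 0]
    - [-1.4, 3.6, 0, 0, 0, 0]
    - [-1.4, 3.6, 0, 0, 0, 0]
    - [-1.4, 3.6, 0, 0, 0, 0]
    - [-1.4, 3.6, 0, 0, 0, 0]
  grip: 0

```text
clock: 2.42
tool_pos: [0.398, -0.1695, 0.3661]
orientation: [180.0, 0.1, 175.0]
force: [0.8, -1.9, -0.5]
opening: 0.0006
gripper_force: 0.0
```

>>> play_rows:
  plan:
    - [-1.45, 3.68, 0, 0, 0, 0]
    - [-1.45, 3.68, 0, 0, 0, 0]
    - [-1.45, 3.68, 0, 0, 0, 0]
    - [-1.45, 3.68, 0, 0, 0, 0]
    - [-1.45, 3.68, 0, 0, 0, 0]
    - [0, 0, 3.5, 0, 0, 0]
    - [0, 0, 3.5, 0, 0, 0]
    - [0, 0, 3.5, 0, 0, 0]
    - [0, 0, 3.5, 0, 0, 0]
    - [0, 0, 3.5, 0, 0, 0]
    - [0, 0, 3.5, 0, 0, 0]
    - [0, 0, 3.5, 0, 0, 0]
    - [0, 0, 2.5, 0, 0, 0]
    - [0, 0, 0, 0, 0, 0]
    - [0, 0, 0, 0, 0, 0]

```text
clock: 3.67
tool_pos: [0.4857, 0.0053, 0.0952]
orientation: [-179.9, -0.1, 175.0]
force: [1.4, 0.4, 0.9]
opening: 0.0008
gripper_force: 0.0
```

```bash
python3 - <<'E'
from h import *
save("scene","s2.png"); o=get_obs(); print(o['tool_pos'],o['orientation'],o['force'],o['joint_pos'])
E
```

```text
[0.48688736 0.00576903 0.0965643 ] [-1.79983289e+02  3.19229474e-02  1.74995565e+02] [ 0.57694963 -0.4195433   1.30571697] [ 2.39005574e+01  1.18667129e+01 -3.38763486e+01  4.30875171e-02
 -4.42370778e+01 -1.18935862e+02]
```

View pics/s2.png

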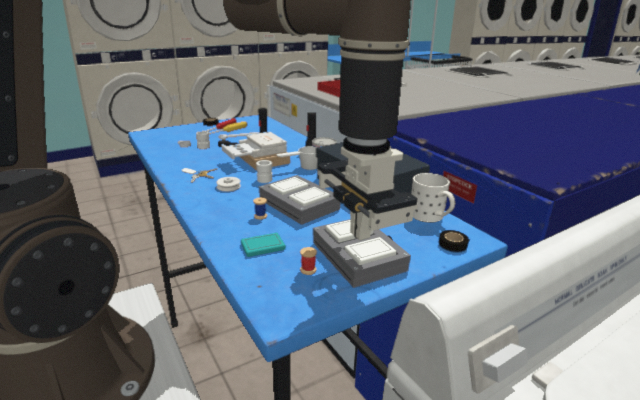

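>>> play_rows:
  plan:
    - [0, 0, 1.5, 0, 0, 0]
    - [0, 0, 1.3, 0, 0, 0]
    - [0, 0, 0, 0, 0, 0]
    - [0, 0, 0, 0, 0, 0]
    - [0, 0, 0, 0, 0, 0]

```text
clock: 4.13
tool_pos: [0.4874, 0.006, 0.0694]
orientation: [179.9, 0.1, 175.0]
force: [0.4, -0.1, 0.6]
opening: 0.0005
gripper_force: 0.0
```

```bash
cat >> h.py <<'E'
def read(n=3):
    L=[]
    for _ in range(n): snapshot("top"); o=get_obs(); L.append(np.r_[o['tool_pos']*1000,o['force']])
    print(np.mean(L,0).round(2),np.std(L,0).round(2),o['clock'])
E
python3 - <<'E'
from h import *
s=snapshot("scene")
f=s['frame'][180:290,300:430,::-1]; cv2.imwrite('pics/s3.png',cv2.resize(f,None,fx=5,fy=5,interpolation=3))
read(6)
E
```

```text
[ 4.8665e+02  5.8300e+00  6.8440e+01  2.0000e-02 -1.5000e-01  4.0000e-02] [0.29 0.1  0.39 0.77 0.34 0.48] 4.4833
```

View pics/s3.png

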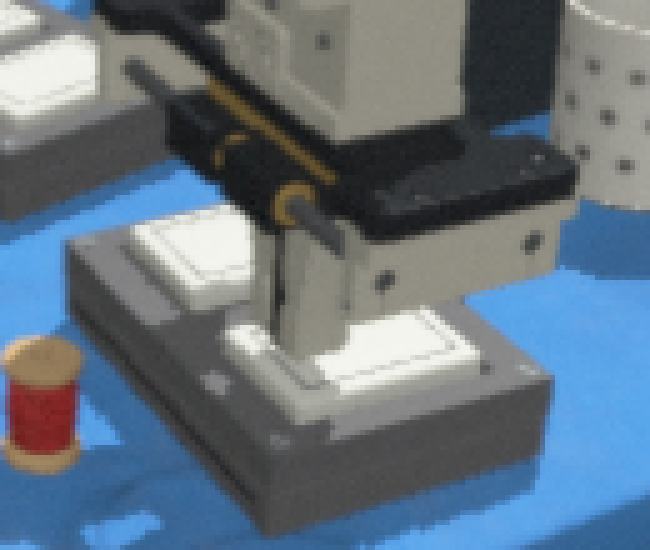

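The closed fingertips are just above the -x edge of cover_1, at crop px (300,350). Now I press down slowly.

>>> play_rows:
  plan:
    - [0, 0, 0.3, 0, 0, 0]
    - [0, 0, 0.2, 0, 0, 0]
    - [0, 0, 0.1, 0, 0, 0]
    - [0, 0, 0.1, 0, 0, 0]
    - [0, 0, 0.1, 0, 0, 0]
    - [0, 0, 0, 0, 0, 0]
    - [0, 0, 0, 0, 0, 0]

```text
clock: 5.07
tool_pos: [0.486, 0.0056, 0.0611]
orientation: [-180.0, -0.0, 175.0]
force: [-9.7, 2.3, 24.9]
opening: 0.0004
gripper_force: 12.8
```

```bash
python3 -c "
from h import *
read(4)"
```

```text
[485.98   5.57  61.15  -9.47   1.54  25.85] [0.02 0.01 0.01 0.5  0.39 0.25] 5.2667
```

>>> play_rows:
  plan:
    - [0, 0, -0.7, 0, 0, 0]
    - [0, 0, -0.7, 0, 0, 0]
    - [-0.05, 2, 0, 0, 0, 0]
    - [-0.05, 2, 0, 0, 0, 0]
    - [-0.04, 2, 0, 0, 0, 0]
    - [0, 2, 0, 0, 0, 0]
    - [0, 0, 0, 0, 0, 0]
    - [0, 0, 0.7, 0, 0, 0]
    - [0, 0, 0.2, 0, 0, 0]
    - [0, 0, 0.1, 0, 0, 0]
    - [0, 0, 0.1, 0, 0, 0]
    - [0, 0, 0.1, 0, 0, 0]
    - [0, 0, 0.05, 0, 0, 0]
    - [0, 0, 0, 0, 0, 0]
    - [0, 0, 0, 0, 0, 0]

```text
clock: 6.52
tool_pos: [0.4951, 0.0848, 0.0618]
orientation: [180.0, 0.1, 174.9]
force: [-3.0, 1.5, 10.3]
opening: 0.0007
gripper_force: 5.1
```

```bash
python3 -c "
from h import *
read(3)"
```

```text
[495.05  84.82  61.78  -2.44   2.66  10.32] [0.01 0.   0.01 0.65 0.31 0.39] 6.6667
```

>>> play_rows:
  plan:
    - [0, 0, -0.6, 0, 0, 0]
    - [0, 0, -0.6, 0, 0, -5]
    - [0, 0, -0.6, 0, 0, -5]
    - [0, 0, 0, 0, 0, -5]
    - [-0.66, 2.78, 0, 0, 0, 0]
    - [-0.66, 2.78, 0, 0, 0, 0]
    - [-0.66, 2.78, 0, 0, 0, 0]
    - [-0.66, 2.78, 0, 0, 0, 0]
    - [-0.66, 2.78, 0, 0, 0, 0]
    - [-0.66, 2.78, 0, 0, 0, 0]
    - [0, 0, 0, 0, 0, 0]
    - [0, 0, 0.6, 0, 0, 0]
    - [0, 0, 0.6, 0, 0, 0]
    - [0, 0, 0.2, 0, 0, 0]
    - [0, 0, 0.1, 0, 0, 0]
    - [0, 0, 0.1, 0, 0, 0]
    - [0, 0, 0.1, 0, 0, 0]
    - [0, 0, 0.1, 0, 0, 0]
    - [0, 0, 0, 0, 0, 0]
    - [0, 0, 0, 0, 0, 0]

```text
clock: 8.33
tool_pos: [0.5049, 0.2562, 0.0614]
orientation: [180.0, 0.0, -170.0]
force: [0.4, -1.6, 1.8]
opening: 0.0003
gripper_force: 1.1
```

```bash
python3 -c "
from h import *
read(3)
s=snapshot('scene')
f=s['frame'][130:240,240:370,::-1]; cv2.imwrite('pics/s4.png',cv2.resize(f,None,fx=5,fy=5,interpolation=3))
"
```

```text
[504.83 256.17  61.36   0.94  -1.87   3.02] [0.   0.   0.01 0.09 0.43 0.4 ] 8.4833
```

View pics/s4.png

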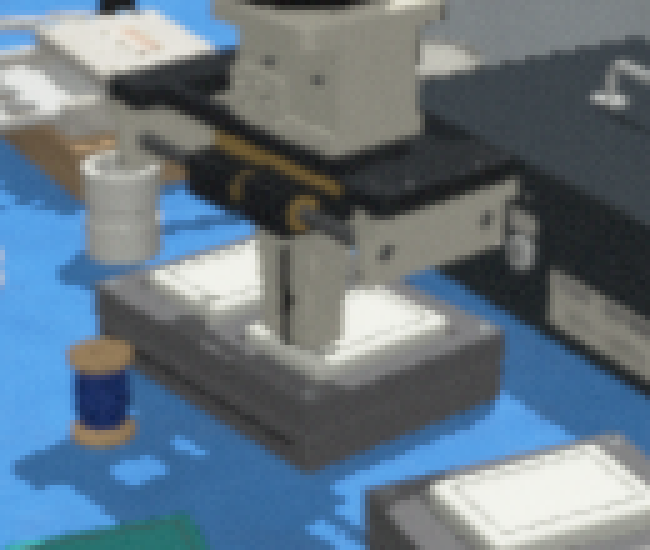

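Fingertips on the -x edge of cover_3 (crop px (300,345)); it looks level. Next is cover_4 with the same command height.

>>> play_rows:
  plan:
    - [0, 0, -0.7, 0, 0, 0]
    - [0, 0, -0.7, 0, 0, 0]
    - [-0.03, 1.94, 0, 0, 0, 0]
    - [-0.03, 1.94, 0, 0, 0, 0]
    - [0, 1.94, 0, 0, 0, 0]
    - [0, 1.94, 0, 0, 0, 0]
    - [0, 0, 0, 0, 0, 0]
    - [0, 0, 0.7, 0, 0, 0]
    - [0, 0, 0.2, 0, 0, 0]
    - [0, 0, 0.2, 0, 0, 0]
    - [0, 0, 0.1, 0, 0, 0]
    - [0, 0, 0.1, 0, 0, 0]
    - [0, 0, 0.1, 0, 0, 0]
    - [0, 0, 0, 0, 0, 0]
    - [0, 0, 0, 0, 0, 0]

```text
clock: 9.78
tool_pos: [0.492, 0.3325, 0.0614]
orientation: [-180.0, 0.0, -170.0]
force: [-0.3, -1.3, 2.8]
opening: 0.0005
gripper_force: 1.5
```

```bash
python3 -c "
from h import *
read(3)
s=snapshot('scene')
f=s['frame'][130:300,240:430,::-1]; cv2.imwrite('pics/s5.png',cv2.resize(f,None,fx=4,fy=3.5,interpolation=3))
"
```

```text
[492.   332.53  61.36   0.52  -2.44   3.73] [0.01 0.01 0.01 0.41 0.18 0.37] 9.9333
```

View pics/s5.png

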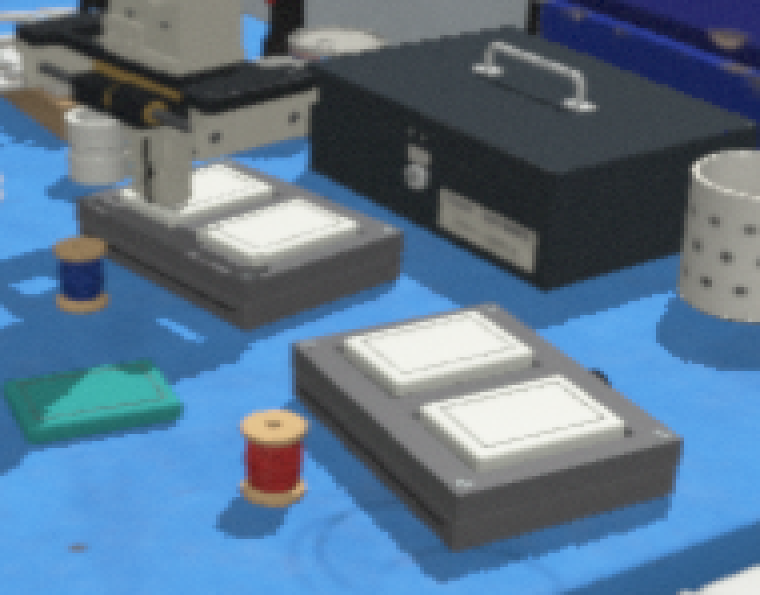

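Covers 3 and 4 stop at the same height, firm. Cover_2 stopped about 0.5 mm higher and harder, and in the first two pictures it alone is shifted between views as if it sat ~4–5 mm too high. I check whether it still is.

```bash
cat >> h.py <<'E'
def covers():
    for c in("top","scene"):
        s=snapshot(c); f=s['frame'].astype(int)
        m=((f.min(2)>150)&(f.max(2)-f.min(2)<45)).astype(np.uint8)
        for k in cv2.findContours(m,cv2.RETR_EXTERNAL,cv2.CHAIN_APPROX_NONE)[0]:
            if cv2.contourArea(k)<150: continue
            r=cv2.minAreaRect((world(s,k.reshape(-1,2),.042)[:,:2]*1000).astype(np.float32))
            if 450<r[0][0]<560 and -50<r[0][1]<400: print(c,np.round(r[0],1),np.round(r[1],1),round(r[2],1))
E
python3 -c "
from h import *
covers()"
```

```text
top [514.8   5.3] [55.3 78.8] 84.8
top [522.1  81.9] [53.8 78.5] 88.2
scene [513.    3.1] [61.5 81.6] 85.8
scene [521.4  81.6] [61.9 82.5] 86.8
scene [531.4 258. ] [83.1 61.3] 11.6
scene [519.6 334.6] [84.  60.7] 10.1
```

Cover_2 sat ~4–5 mm high at the start and the rim probe has already dipped it partway, so it is the loose one. Now I press it at its middle.

>>> play_rows:
  plan:
    - [0, 0, -0.6, 0, 0, 0]
    - [0, 0, -0.6, 0, 0, 5]
    - [0, 0, -0.6, 0, 0, 5]
    - [0, 0, 0, 0, 0, 5]
    - [-0.65, -3.09, 0, 0, 0, 0]
    - [-0.65, -3.09, 0, 0, 0, 0]
    - [-0.65, -3.09, 0, 0, 0, 0]
    - [-0.65, -3.09, 0, 0, 0, 0]
    - [-0.65, -3.09, 0, 0, 0, 0]
    - [-0.65, -3.09, 0, 0, 0, 0]
    - [-0.65, -3.09, 0, 0, 0, 0]
    - [-0.67, -3.07, 0, 0, 0, 0]
    - [0, 0, 0, 0, 0, 0]
    - [0, 0, 0.6, 0, 0, 0]
    - [0, 0, 0.6, 0, 0, 0]
    - [0, 0, 0, 0, 0, 0]
    - [0, 0, 0, 0, 0, 0]

```text
clock: 11.5
tool_pos: [0.5219, 0.0831, 0.0664]
orientation: [-180.0, -0.1, 175.0]
force: [0.2, 0.8, 0.4]
opening: 0.0005
gripper_force: 0.0
```

>>> play_rows:
  plan:
    - [0, 0, 0.1, 0, 0, 0]
    - [0, 0, 0.1, 0, 0, 0]
    - [0, 0, 0.1, 0, 0, 0]
    - [0, 0, 0.1, 0, 0, 0]
    - [0, 0, 0.1, 0, 0, 0]
    - [0, 0, 0.1, 0, 0, 0]
    - [0, 0, 0.1, 0, 0, 0]
    - [0, 0, 0, 0, 0, 0]
    - [0, 0, 0, 0, 0, 0]
    - [0, 0, 0, 0, 0, 0]

```text
clock: 12.33
tool_pos: [0.5223, 0.0825, 0.0613]
orientation: [180.0, 0.0, 175.0]
force: [-5.2, 1.3, 14.0]
opening: 0.0005
gripper_force: 6.7
```

```bash
python3 -c "
from h import *
read(3)"
```

```text
[522.28  82.48  61.25  -5.14   1.34  13.12] [0.   0.01 0.01 0.26 0.42 0.48] 12.4833
```

>>> play_rows:
  plan:
    - [0, 0, 0.1, 0, 0, 0]
    - [0, 0, 0, 0, 0, 0]
    - [0, 0, 0, 0, 0, 0]
    - [0, 0, 0, 0, 0, 0]
    - [0, 0, 0, 0, 0, 0]

```text
clock: 12.9
tool_pos: [0.5223, 0.0825, 0.0612]
orientation: [180.0, 0.1, 175.0]
force: [-8.7, 1.5, 23.7]
opening: 0.0005
gripper_force: 11.8
```

>>> play_rows:
  plan:
    - [0, 0, -0.7, 0, 0, 0]
    - [0, 0, -0.7, 0, 0, 0]
    - [1.4, 0, 0, 0, 0, 0]
    - [1.4, 0, 0, 0, 0, 0]
    - [0, 0, 0, 0, 0, 0]
    - [0, 0, 0.7, 0, 0, 0]
    - [0, 0, 0.2, 0, 0, 0]
    - [0, 0, 0.1, 0, 0, 0]
    - [0, 0, 0.1, 0, 0, 0]
    - [0, 0, 0.1, 0, 0, 0]
    - [0, 0, 0, 0, 0, 0]
    - [0, 0, 0, 0, 0, 0]

```text
clock: 13.9
tool_pos: [0.4946, 0.0847, 0.0613]
orientation: [-180.0, 0.0, 175.0]
force: [-1.2, -0.7, 5.0]
opening: -0.0001
gripper_force: 2.6
```

```bash
python3 -c "
from h import *
read(3)"
```

```text
[494.59  84.65  61.32  -1.44  -0.68   5.04] [0.01 0.01 0.   0.37 0.24 0.18] 14.05
```

Cover_2 is now as firm and as low as covers 3 and 4. I take the hand away and check.

>>> play_rows:
  plan:
    - [0, 0, -1, 0, 0, 0]
    - [0, 0, -2, 0, 0, 0]
    - [0, 0, -3, 0, 0, 0]
    - [0, 0, -3, 0, 0, 0]
    - [0, 0, -3, 0, 0, 0]
    - [0, 0, -3, 0, 0, 0]
    - [0, 0, -3, 0, 0, 0]
    - [0, 0, -3, 0, 0, 0]
    - [0, -3, 0, 0, 0, 0]
    - [0, -3, 0, 0, 0, 0]
    - [0, -3, 0, 0, 0, 0]
    - [0, 0, 0, 0, 0, 0]
    - [0, 0, 0, 0, 0, 0]

```text
clock: 15.13
tool_pos: [0.4863, -0.0062, 0.2711]
orientation: [180.0, 0.0, 174.8]
force: [1.0, 1.1, 0.7]
opening: 0.0005
gripper_force: 0.0
```

```bash
python3 -c "
from h import *
covers()
s=snapshot('scene')
f=s['frame'][130:300,220:430,::-1]; cv2.imwrite('pics/s6.png',cv2.resize(f,None,fx=3.5,fy=3.5,interpolation=3))
"
```

```text
top [520.2 337.9] [79.  55.3] 10.0
top [533.6 261.2] [78.7 55.4] 10.2
scene [513.    2.8] [61.8 81.1] 85.1
scene [520.2  79.9] [61.8 82.1] 86.7
scene [531.5 258. ] [83.4 61.3] 12.0
scene [517.9 334.7] [83.1 61.8] 9.8
```

View pics/s6.png

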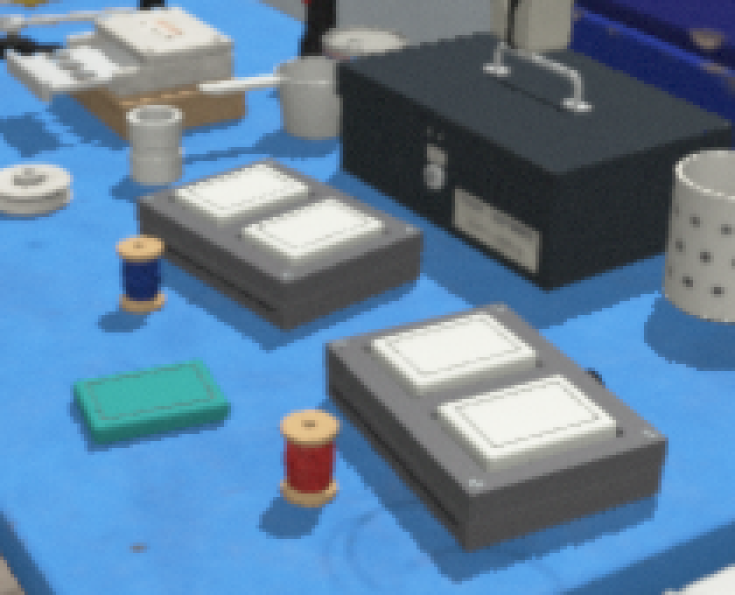

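All four covers look level and equally low, with cover_2 at crop px (455,350) like cover_1 at (527,417). Spools, coupling, pulley and pad are where they were, and the hand is clear. Handing in.

```bash
python3 -c "
from plant import *
print(close_job())"
```

```text
the job is handed in; nothing more can be done
None
```

The loose cover was cover_2 (right unit, y = +39 mm): the rim probe at about 10 N already pushed it partway in, then I pressed it home at its middle with about 24 N, where it now stops level with the other three; the hand is clear and the job is handed in.

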